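Find the jar with the brass weight and open its safety cap

ROBOT

A 7-joint arm with a two-finger parallel gripper is mounted at the origin on a cart in front of the work surface, level with it; the furniture and walls round the work are solid. World frame = base frame: x ahead of the robot, y to its left, z up, the work surface at z = 0. Lengths are in m, angles in rad, forces in N, time in s.
With the tool pointing down it reaches from about 0.425 to 0.95 m from the base axis. Payload 4.7 kg.
Tool frame: the origin (TCP) lies on the centre line of the jaws, within the pads' length; the fingertips stand robot.nose_length ahead of it and the grasp point (between the pads) lies 8 mm behind it (robot.nose_length is the distance from the TCP to the fingertips, in m); z points along the fingers, y is the line along which they close (so a half turn about z gives the same grasp; the last joint's range is limited). The gripper opens to 85 mm and grips with 20 to 120 N. Pads are 22 mm wide; open, the fingers measure 114 mm over their backs; the gripper's body (76 mm by 85 mm) begins 54 mm behind the grasp point. The pads swing forward as they close: fully open they stand 13 mm farther back than shut.
Start: joints at [1.266, 0.469, -0.049, 1.532, 0.024, 1.141, -0.082], TCP at [0.184, -0.649, 0.242] pointing down, gripper open.
Joint ranges: [-2.59, 2.59], [-0.33, 1.99], [-1.39, 1.29], [0.1, 2.45], [-1.04, 4.18], [0.21, 1.99], [-2.66, 2.66]. Speed limits (rad/s): [2.57, 2.57, 3.14, 3.14, 3.14, 3.14, 3.14].

INTERFACE

Orientations are given as [roll, pitch, yaw] about the fixed x, y, z axes, in that order (R = Rz(yaw) Ry(pitch) Rx(roll)).
In Python, from plant import robot gives the robot as it stands. Calls block until the motion is done:
- robot.goto(position, orientation): joint-space move of the TCP to a pose.
- robot.move_straight(position, vel=0.15, attitude=None, contact_N=None): straight line of the TCP; attitude=None keeps the orientation; vel is the mean speed in m/s. With contact_N (N) it stops when the force on the tool has changed by that much, and returns True; else False.
- robot.move_joints(angles): joint-space move.
- robot.grip(opening, strength=None): opening from 0.0 (shut) to 1.0 (fully open); strength is the grip in N (None keeps the last); returns when the fingers have stopped.
- robot.sleep(seconds).
- robot.inverse_kinematics(position, orientation): joint angles nearest the present ones, or None.
- robot.sense(): the state.
- robot.grab_frame(name): name is "scene" or "top" or "wrist"; returns a dict with "image" (384x512x3 uint8, red, green, blue), "range_z" (384x512 float32, m along the optical axis (not along the pixel's ray), 0 where there is no reading), "fx", "fy", "cx", "cy" (pixels), "dist_coeffs" ([k1, k2, p1, p2, k3] as OpenCV has them; the pictures are not rectified), "R" (3x3) and "t" (3): a world point X has camera coordinates R X + t. Camera axes: x right, y down, z forward; pixel columns grow to the right and rows downward; lengths in m; the calibration is good to about 2 mm. A picture is of the moment at which its call begins.
A pose or a line that the arm cannot do raises robot.IKError and nothing moves.
- robot.close_job(): hands the job in; it is judged then, once.
The state is a dict: "t": time; "joint_pos": joint angles; "joint_velocities": joint speeds; "effort": joint torques, N m; "tcp_pos": TCP position; "tcp_rot": TCP orientation; "wrist_force": force on the tool from outside, world axes, zero at the start; "torque": the same for the moment, N m; "opening": opening from 0.0 (shut) to 1.0 (fully open); "gripper_force": force on a finger pad.
Only numpy, scipy, OpenCV 4.12 (cv2) and the standard library are available. Lean on these libraries where they do the work, as an engineer would, in place of code of your own. Each camera call takes 0.05 s, during which the arm holds its last target. There are 200 camera calls.

TASK

A brass scale weight is shut in one of the three identical white jars with blue push-and-turn safety caps; the other two are empty. Lift the jars to feel which is the heavy one (stand any empty jar back where it was, still closed), stand the heavy one upright in the middle of the black rubber mat and open it there for viewing: push its cap firmly down, without crushing the jar, and turn it anticlockwise while it is held down. Stand the cap open side down on the table beside the jar, leave the open jar upright on the mat, and do not disturb the other things on the table.

Things in the scene. Friction and masses are not known exactly. Their poses are not given: they have to be found in the camera images.
- jar_1: one of three identical jars: off-white round plastic, paper label with blue bands, 68 mm diameter; with its cap on it is 109 mm tall. Origin: centre of its underside, z up along its axis. Body 60 mm tall, shoulder up to 70 mm, neck 40 mm diameter with its rim at 94 mm
- jar_2: one of three identical jars (sizes as jar_1). With its cap an empty jar weighs 0.16 to 0.21 kg and the one with the weight 0.48 to 0.62 kg; which is which changes from start to start and cannot be seen while the caps are on. A jar may be carried by its cap (the cap's outer shell then rises 1.6 mm)
- jar_3: one of three identical jars (sizes as jar_1). A jar breaks when it is pressed down on the mat with more than 80 N; pushing a cap right down takes about 14 N. Once a cap is off it weighs only 0.07 kg in the gripper, against the whole jar as long as it still holds
- cap_1: the blue ribbed outer shell of jar_1's cap, 59 mm diameter, 31 mm tall, two white arrows on top. Origin: centre of its lower rim, z up; on a closed jar the origin lies 78 mm above the jar's underside and the flat top 109 mm. A spring holds the shell up; unless it is pushed firmly (over 8 to 10 N) it only clicks round over the hidden inner cap, in either direction
- cap_2: the same cap, on jar_2. Pushed right down (4 to 6 mm, about 14 N) the shell drives the inner cap after up to 70 degrees of idle turning, which cannot be seen beforehand. The inner cap then turns anticlockwise (seen from above): till about 55 degrees it still holds the jar, after that the cap lifts straight off; at about 95 degrees it meets a stop
- cap_3: the same cap, on jar_3. A cap may be opened in several strokes: let up and turned back, the shell clicks back over the inner cap without closing it again
- mat: square black ribbed rubber grip mat fixed to the table, 150 x 150 x 3 mm; origin: centre of its underside, x and y along its sides. It keeps a jar from turning along with its cap
- knob_box: bystander: small card box with a blue lid, 57 x 92 x 41 mm; origin at the centre of its underside
- whetstone_box: bystander: dark wooden lidded box of an oilstone, 66 x 200 x 46 mm; origin at the centre of its underside
Things that resemble listed ones, but are neither listed nor needed, are in the scene too. What is shaped like the part that bears cap_2 but turquoise is not meant.

How it is judged:
By the outcome, as a careful person would: the job done as asked, in the order asked, and still so for the second after the job is handed in, with the robot touching nothing.
It also fails if it takes over 72 s, if anything falls off the work surface, if the arm or the gripper's body presses on something with over 40 N, if the wrist force passes 120 N, or if a joint passes its speed limit or range.

## Working session

There is one attempt and no reset: what is moved stays moved. The work goes in short steps, each a Python script; the robot and the scene stay as the last script left them, time stands still between calls to the robot, and variables do not carry over. Pictures are saved under pics/ and viewed, at most 10 in all, crops included, and the job is handed in when it is done.

```bash
ls; mkdir -p pics; cat > h.py <<'E'
import numpy as np, cv2
from plant import robot
def cam(n):
    f=robot.grab_frame(n); f["K"]=np.array([[f["fx"],0,f["cx"]],[0,f["fy"],f["cy"]],[0,0,1]]); f["d"]=np.array(f["dist_coeffs"],float)
    f["R"]=np.array(f["R"]); f["t"]=np.array(f["t"]); return f
def ray(f,uv,z):
    uv=np.array(uv,float).reshape(-1,1,2)
    n=cv2.undistortPoints(uv,f["K"],f["d"]).reshape(-1,2)
    d=np.c_[n,np.ones(len(n))]@f["R"]; c=-f["R"].T@f["t"]
    return c+d*((z-c[2])/d[:,2])[:,None]
def cloud(f):
    h,w=f["range_z"].shape; u,v=np.meshgrid(np.arange(w),np.arange(h))
    n=cv2.undistortPoints(np.stack([u,v],-1).reshape(-1,1,2).astype(float),f["K"],f["d"]).reshape(-1,2)
    p=np.c_[n,np.ones(len(n))]*f["range_z"].reshape(-1,1)
    return ((p-f["t"])@f["R"]).reshape(h,w,3)
def save(f,n): cv2.imwrite(n,f["image"][:,:,::-1])
E
python3 - <<'E'
from h import *
a=cam("top");b=cam("scene")
save(a,"pics/top.png");save(b,"pics/scene.png")
s=robot.sense();print(s,robot.nose_length)
for f in(a,b):print(-f["R"].T@f["t"],f["d"])
import pickle;pickle.dump((a,b),open("f0.pkl","wb"))
E
```

```text
pics
{'t': 0.1, 'joint_pos': array([ 1.26610179,  0.46938989, -0.0485987 ,  1.53359356,  0.02410003,
        1.14102767, -0.08230483]), 'joint_velocities': array([ 0.00048517, -0.0023777 , -0.00046583, -0.00416878,  0.00015319,
        0.00015078, -0.00110768]), 'effort': array([ 7.19307973e-04, -5.11516786e+01, -4.71347524e-02, -2.38391143e+01,
        1.07360864e-02,  4.39747513e-03, -1.12893878e-05]), 'tcp_pos': array([ 0.18368273, -0.64898337,  0.24133867]), 'tcp_rot': array([-3.13976092e+00,  6.40749832e-05,  2.75822555e-01]), 'wrist_force': array([-0.16781498,  0.31748164,  0.94449655]), 'torque': array([ 0.00755642,  0.00570305, -0.00624022]), 'gripper_force': 0.0, 'opening': 0.9967191009476398} 0.011
[ 0.43627155 -0.01417789  0.91903992] [-0.04487596  0.          0.          0.          0.        ]
[-0.09094677 -0.45009137  0.5027882 ] [-0.06327574  0.          0.          0.          0.        ]
```

View pics/top.png

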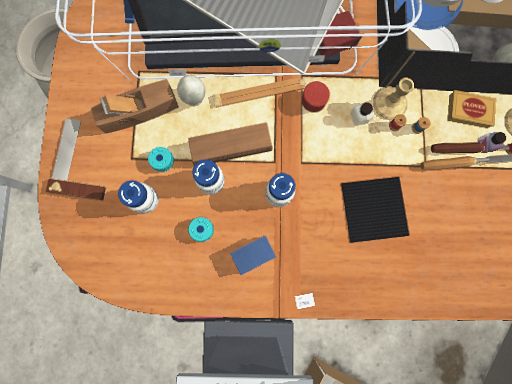

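View pics/scene.png

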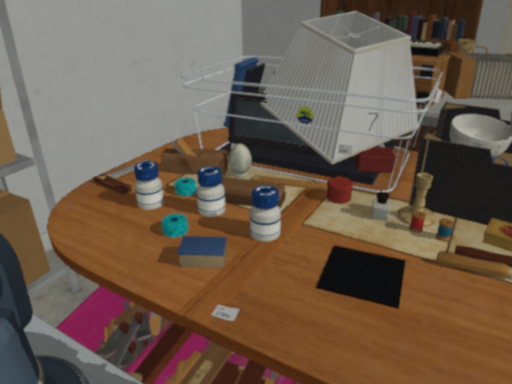

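Top view: three blue-capped jars at (133,195), (207,174) and (282,187). The look-alikes are turquoise rings/caps at (161,158) and (201,229), the dark-blue box lid at (253,255) and a dark-red pot at (316,95). The mat is at (375,209), knob_box at (253,255) and whetstone_box at (230,141). I choose the three blue round tops, which show white arrows.

```bash
python3 - <<'E'
from h import *
import pickle
a,b=pickle.load(open("f0.pkl","rb"))
P=cloud(a);hsv=cv2.cvtColor(a["image"],cv2.COLOR_RGB2HSV)
m=cv2.inRange(hsv,(104,90,40),(125,255,255))
m[(P[...,2]<.09)|(P[...,2]>.13)]=0
m=cv2.morphologyEx(m,cv2.MORPH_CLOSE,np.ones((9,9)))
cs,_=cv2.findContours(m,cv2.RETR_EXTERNAL,cv2.CHAIN_APPROX_NONE)
for c in cs:
    if cv2.contourArea(c)<100: continue
    (u,v),r=cv2.minEnclosingCircle(c); k=np.zeros_like(m);cv2.drawContours(k,[c],-1,255,-1)
    q=P[k>0]; X=ray(a,[[u,v],[u+r,v]],.109);e=ray(a,cv2.convexHull(c).reshape(-1,2),.109)
    (ex,ey),er=cv2.minEnclosingCircle(e[:,:2].astype(np.float32))
    top=q[abs(q[:,2]-np.median(q[:,2]))<.006]
    print("cap",(u,v,r),"circ",ex,ey,er,"z",np.median(q[:,2]),"mean",top.mean(0),"bbox mid",(top.min(0)+top.max(0))/2,np.ptp(top,0))
def quad(m,z,name):
    cs,_=cv2.findContours(m,cv2.RETR_EXTERNAL,cv2.CHAIN_APPROX_NONE);c=max(cs,key=cv2.contourArea)
    X=ray(a,c.reshape(-1,2),z)[:,:2];print(name,cv2.minAreaRect(X.astype(np.float32)))
m=cv2.inRange(hsv,(0,0,0),(179,255,60));k=np.zeros_like(m);k[165:255,325:425]=255;quad(m&k,.003,"mat")
m=cv2.inRange(hsv,(104,90,40),(125,255,255));k[:]=0;k[225:285,200:290]=255;quad(m&k,.041,"knob")
k=np.zeros(m.shape,bool);k[110:175,175:285]=1;k&=(P[...,2]>.035)&(P[...,2]<.06);quad(k.astype(np.uint8)*255,.046,"whet")
for uv in((161,158),(201,229),(316,95),(230,141),(253,255),(375,209)):print(uv,P[uv[1],uv[0]])
# tall things >0.12
k=P[...,2]>.12;k[:,:]&=a["range_z"]>0
q=P[k];print("tall: ",np.percentile(q,[0,1,50,99,100],axis=0))
f=cv2.resize(a["image"][140:280,100:300],None,fx=4,fy=4);cv2.imwrite("pics/crop.png",f[:,:,::-1])
E
```

```text
cap (132.01063537597656, 192.79786682128906, 14.012199401855469) circ 0.5599792003631592 0.2540658414363861 0.030873501673340797 z 0.10886670469353954 mean [0.56012928 0.25632113 0.108935  ] bbox mid [0.55998993 0.25716829 0.10807774] [0.05372198 0.05636433 0.00997752]
cap (281.5696105957031, 185.96202087402344, 13.050515174865723) circ 0.5839642882347107 -0.07297687232494354 0.02920462004840374 z 0.10918744390435174 mean [ 0.5849516  -0.07300168  0.10922696] bbox mid [ 0.58529604 -0.07272538  0.10854628] [0.05536354 0.0549241  0.01056681]
cap (205.64361572265625, 172.0957489013672, 13.29055404663086) circ 0.6108659505844116 0.0950833261013031 0.0299492496997118 z 0.10905905436339741 mean [0.61130724 0.09574565 0.10897832] bbox mid [0.61187499 0.09551842 0.1083048 ] [0.05515306 0.0557582  0.00999824]
mat ((0.5515185594558716, -0.31185823678970337), (0.14747881889343262, 0.14690087735652924), 7.876628398895264)
knob ((0.43233007192611694, -0.013043351471424103), (0.053159505128860474, 0.08849591016769409), 27.822114944458008)
whet ((0.699722945690155, 0.04879916459321976), (0.06204129755496979, 0.19595372676849365), 13.345098495483398)
(161, 158) [0.66006915 0.2162446  0.02928559]
(201, 229) [0.49006784 0.11015672 0.03147995]
(316, 95) [ 0.82490079 -0.15924904  0.0493058 ]
(230, 141) [0.70215546 0.04845798 0.04611533]
(253, 255) [ 0.43259273 -0.01384744  0.04139104]
(375, 209) [ 0.55106704 -0.3125078   0.00396549]
tall:  [[ 0.83433017 -0.60911345  0.12002046]
 [ 0.83813088 -0.56876571  0.12153148]
 [ 0.89910675 -0.06611387  0.18246052]
 [ 1.03070208  0.37629182  0.28273035]
 [ 1.04861301  0.38312574  0.30283715]]
```

View pics/crop.png

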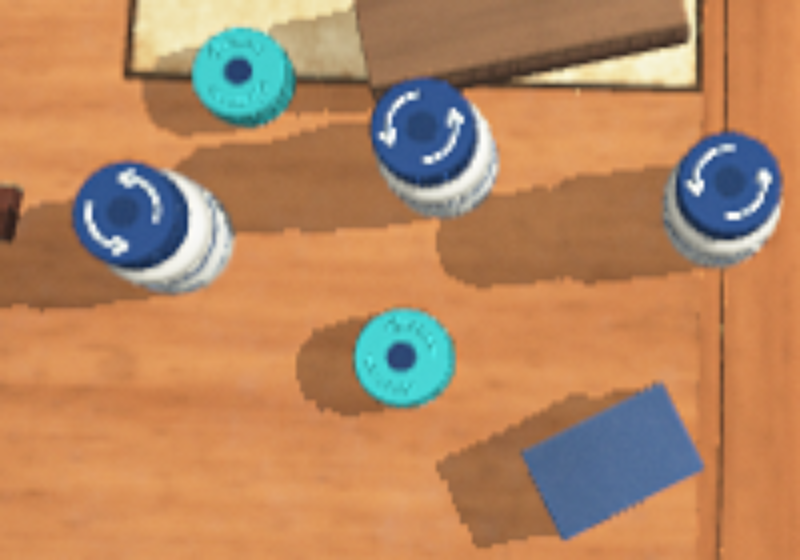

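The crop confirms three blue caps with white arrows on white jars, and the turquoise ones lie on the table. All cap heights match 109 mm. Next I check wrist range, then lift jar C, the one nearest the mat.

```bash
cat >> h.py <<'E'
A=(.560,.2548);B=(.6112,.0954);C=(.5846,-.073);M=(.5515,-.312)
PI=np.pi
def lift(p,yaw,dz=.03):
    o=[PI,0,yaw]
    robot.goto([*p,.16],o); robot.move_straight([*p,.089],.12); robot.sleep(.15)
    robot.grip(0.0,50); robot.sleep(.2); s=robot.sense(); print("grip",s["opening"],s["gripper_force"],s["tcp_pos"],s["wrist_force"])
    robot.move_straight([*p,.089+dz],.1); robot.sleep(.4)
    F=[robot.sense()["wrist_force"]]
    for _ in range(4): robot.sleep(.05);F.append(robot.sense()["wrist_force"])
    print("lift",np.mean(F,0),robot.sense()["t"])
E
python3 - <<'E'
from h import *
for p in(M,A,B,C):
  for y in np.arange(-3,3.2,.5):
    q=robot.inverse_kinematics([*p,.1],[PI,0,y]); print(p,round(y,1),None if q is None else np.round(q,2)[[0,4,6]])
robot.grip(.88)
print(robot.sense()["wrist_force"])
E
```

```text
(0.5515, -0.312) -3.0 [0.95 0.53 1.72]
(0.5515, -0.312) -2.5 [1.19 0.9  1.96]
(0.5515, -0.312) -2.0 [-0.25 -0.86 -2.39]
(0.5515, -0.312) -1.5 [ 0.32 -0.13 -2.51]
(0.5515, -0.312) -1.0 [ 0.39 -0.05 -2.08]
(0.5515, -0.312) -0.5 [ 0.48  0.03 -1.65]
(0.5515, -0.312) 0.0 [ 0.55  0.1  -1.21]
(0.5515, -0.312) 0.5 [ 0.62  0.17 -0.76]
(0.5515, -0.312) 1.0 [ 0.69  0.23 -0.32]
(0.5515, -0.312) 1.5 [0.75 0.3  0.12]
(0.5515, -0.312) 2.0 [0.82 0.37 0.57]
(0.5515, -0.312) 2.5 [0.86 0.42 1.02]
(0.5515, -0.312) 3.0 [0.91 0.48 1.48]
(0.56, 0.2548) -3.0 [0.21 0.79 0.57]
(0.56, 0.2548) -2.5 [0.26 0.88 1.  ]
(0.56, 0.2548) -2.0 [0.26 0.88 1.5 ]
(0.56, 0.2548) -1.5 [0.26 0.88 2.  ]
(0.56, 0.2548) -1.0 [-1.12 -0.68 -2.46]
(0.56, 0.2548) -0.5 [-0.87 -0.37 -2.23]
(0.56, 0.2548) 0.0 [ 0.03  0.53 -2.51]
(0.56, 0.2548) 0.5 [ 0.02  0.52 -2.01]
(0.56, 0.2548) 1.0 [ 0.12  0.65 -1.6 ]
(0.56, 0.2548) 1.5 [ 0.26  0.88 -1.28]
(0.56, 0.2548) 2.0 [ 0.23  0.82 -0.74]
(0.56, 0.2548) 2.5 [ 0.22  0.8  -0.22]
(0.56, 0.2548) 3.0 [0.21 0.79 0.29]
(0.6112, 0.0954) -3.0 [0.34 0.59 1.  ]
(0.6112, 0.0954) -2.5 [0.53 0.89 1.28]
(0.
[... 298 characters left out ...]
 1.5 [ 0.29  0.52 -0.73]
(0.6112, 0.0954) 2.0 [ 0.29  0.53 -0.23]
(0.6112, 0.0954) 2.5 [0.32 0.55 0.24]
(0.6112, 0.0954) 3.0 [0.34 0.58 0.72]
(0.5846, -0.073) -3.0 [0.61 0.53 1.3 ]
(0.5846, -0.073) -2.5 [0.84 0.86 1.54]
(0.5846, -0.073) -2.0 [0.84 0.86 2.04]
(0.5846, -0.073) -1.5 [-0.69 -0.83 -2.26]
(0.5846, -0.073) -1.0 [ 0.14  0.07 -2.59]
(0.5846, -0.073) -0.5 [ 0.23  0.16 -2.16]
(0.5846, -0.073) 0.0 [ 0.3   0.22 -1.71]
(0.5846, -0.073) 0.5 [ 0.36  0.28 -1.26]
(0.5846, -0.073) 1.0 [ 0.44  0.35 -0.83]
(0.5846, -0.073) 1.5 [ 0.5   0.42 -0.38]
(0.5846, -0.073) 2.0 [0.55 0.47 0.07]
(0.5846, -0.073) 2.5 [0.6  0.53 0.53]
(0.5846, -0.073) 3.0 [0.6  0.52 1.03]
[-1.10776973  0.51888614  0.18180102]
```

```bash
python3 - <<'E'
from h import *
lift(C,-0.5)
E
```

```text
grip 0.6642938440851367 53.8820096058771 [ 0.58503062 -0.07299114  0.08938034] [ 0.43449192 -0.42242793  3.00113842]
lift [ 0.11774657  0.03903951 -5.64137775] 5.3083
```

Pulling about 5.8 N (0.59 kg), C is the heavy jar. I carry it to the mat.

```bash
python3 - <<'E'
from h import *
robot.move_straight([*C,.15],.15)
robot.goto([*M,.15],[PI,0,-.5])
robot.move_straight([*M,.1],.12); robot.sleep(.2)
print(robot.move_straight([*M,.082],.03,contact_N=4)); robot.sleep(.2)
s=robot.sense();print(s["tcp_pos"],s["wrist_force"],s["torque"],s["opening"],s["t"])
f=cam("scene");save(f,"pics/s2.png")
f=cam("top");save(f,"pics/t2.png")
E
```

```text
True
[ 0.5518488  -0.31215949  0.09200534] [ 1.10232411 -0.6820758   4.12467625] [-0.11525952 -0.42102395  0.01588906] 0.6647660053794254 7.975
```

View pics/s2.png

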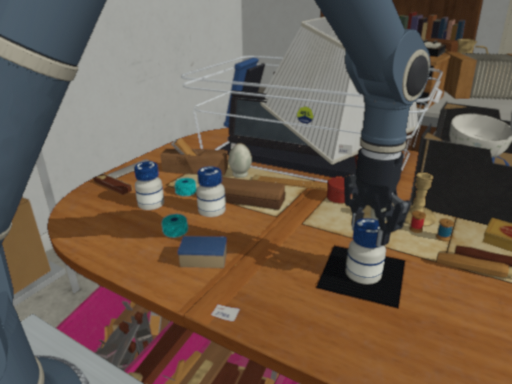

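The scene view shows the jar standing upright on the mat (366,262), held by its cap. Now I press and turn, with monitoring.

```bash
python3 - <<'E'
from h import *
z=.092
p=robot.sense()["tcp_pos"][:2]
robot.grip(0.0,90); robot.sleep(.2)
for i in range(14):
    z-=.001; robot.move_straight([*M,z],.03); robot.sleep(.1); s=robot.sense(); fz=s["wrist_force"][2]
    print(round(z,4),round(s["tcp_pos"][2],4),round(fz,1))
    if fz>24: break
yaw=-.5
for i in range(6):
    yaw+=np.radians(15); robot.move_straight([*M,z],.1,attitude=[PI,0,yaw]); s=robot.sense()
    print("yaw",round(np.degrees(yaw+.5)),np.round(s["tcp_pos"],4),np.round(s["tcp_rot"][2],3),np.round(s["wrist_force"],1),"T",np.round(s["torque"],2),round(s["t"],1))
    if abs(s["torque"][2])>2.5 or s["wrist_force"][2]>50: break
E
```

```text
0.091 0.0917 5.1
0.09 0.091 7.5
0.089 0.0903 9.5
0.088 0.0895 9.4
0.087 0.0887 11.4
0.086 0.0879 12.3
0.085 0.0872 14.7
0.084 0.087 17.7
0.083 0.0867 21.8
0.082 0.0866 26.3
yaw 15 [ 0.5537 -0.3128  0.0866] -0.238 [-3.   0.9 22.9] T [0.36 0.6  0.01] 12.4
yaw 30 [ 0.5537 -0.3125  0.0866] 0.024 [-3.1  1.1 25. ] T [ 0.35  0.66 -0.  ] 12.8
yaw 45 [ 0.5537 -0.312   0.0866] 0.286 [-3.3  2.5 24.2] T [0.49 0.7  0.01] 13.2
yaw 60 [ 0.5536 -0.3121  0.0866] 0.548 [-4.   1.2 23.4] T [ 0.38  0.77 -0.03] 13.6
yaw 75 [ 0.5535 -0.3124  0.0866] 0.809 [-3.4  1.2 25.1] T [ 0.32  0.8  -0.04] 14.0
yaw 90 [ 0.5536 -0.3126  0.0866] 1.071 [-3.7  1.  24.8] T [0.19 0.72 0.06] 14.4
```

```bash
python3 - <<'E'
from h import *
z=.082; yaw=-.5+np.radians(90)
for i in range(8):
    yaw+=np.radians(10); robot.move_straight([*M,z],.1,attitude=[PI,0,yaw]); s=robot.sense()
    print("yaw",round(np.degrees(yaw+.5)),np.round(s["tcp_pos"],4),np.round(s["tcp_rot"][2]-yaw,3),np.round(s["wrist_force"],1),"T",np.round(s["torque"],2),round(s["effort"][6],2),round(s["t"],1))
    if abs(s["torque"][2])>.5 or s["wrist_force"][2]>50: break
E
```

```text
yaw 100 [ 0.5537 -0.3125  0.0866] 0.001 [-3.   1.5 23.7] T [0.15 0.78 0.1 ] -0.02 14.8
yaw 110 [ 0.5539 -0.3124  0.0866] 0.001 [-2.9  0.4 23.8] T [0.17 0.65 0.02] -0.0 15.1
yaw 120 [ 0.5532 -0.3115  0.0866] 0.0 [-4.   1.9 26.2] T [ 0.45  1.05 -0.08] 0.12 15.4
yaw 130 [ 0.5537 -0.3118  0.0866] -0.0 [-3.1  1.  24.8] T [ 0.34  0.79 -0.27] 0.3 15.7
yaw 140 [ 0.5542 -0.3121  0.0866] -0.001 [-1.1  1.  23.5] T [ 0.2   0.5  -0.36] 0.4 16.1
yaw 150 [ 0.5544 -0.3123  0.0867] -0.001 [-1.6  0.4 23.1] T [ 0.06  0.36 -0.27] 0.32 16.4
yaw 160 [ 0.5546 -0.3124  0.0867] -0.001 [-0.6  0.2 22.7] T [-0.07  0.3  -0.34] 0.35 16.7
yaw 170 [ 0.5545 -0.3124  0.0866] -0.001 [-1.2  0.1 22.4] T [-0.04  0.31 -0.28] 0.3 17.0
```

```bash
python3 - <<'E'
from h import *
for z in (.09,.094,.098,.104): 
    robot.move_straight([*M,z],.04); robot.sleep(.25); s=robot.sense(); print(z,np.round(s["tcp_pos"],4),np.round(s["wrist_force"],1),s["t"])
save(cam("scene"),"pics/s3.png")
E
```

```text
0.09 [ 0.5539 -0.3122  0.0921] [ 3.5 -1.5  9.1] 17.6417
0.094 [ 0.5526 -0.3121  0.0946] [ 4.  -1.5  5.7] 18.1417
0.098 [ 0.5514 -0.312   0.0978] [ 2.7 -0.1  1.9] 18.6417
0.104 [ 0.5512 -0.312   0.1037] [ 1.5 -0.6 -0.5] 19.1917
```

```bash
python3 -c "
import cv2;a=cv2.imread('pics/s3.png')[200:320,300:430];cv2.imwrite('pics/s3c.png',cv2.resize(a,None,fx=4,fy=4,interpolation=2))"
```

```text
(no output)
```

View pics/s3c.png

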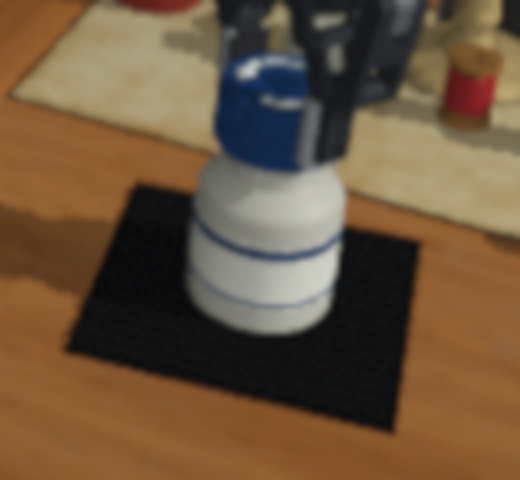

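The jar stands on the mat with the cap held above its shoulder, and the force shows only the cap's weight. I lift clear and check.

```bash
python3 - <<'E'
from h import *
robot.move_straight([*M,.16],.12); robot.sleep(.2); s=robot.sense(); print(s["wrist_force"],s["opening"],s["tcp_pos"],s["tcp_rot"])
f=cam("scene");cv2.imwrite("pics/s4.png",cv2.resize(f["image"][130:330,280:440],None,fx=3,fy=3)[:,:,::-1])
# lowest point of the held cap, by depth
P=cloud(f);hsv=cv2.cvtColor(f["image"],cv2.COLOR_RGB2HSV);m=cv2.inRange(hsv,(104,90,40),(125,255,255))>0
k=m&(np.hypot(P[...,0]-M[0],P[...,1]-M[1])<.06)&(P[...,2]>.05);q=P[k];print(len(q),np.percentile(q[:,2],[0,1,5,50,95,100]))
E
```

```text
[ 0.43183977  0.0391327  -0.73026788] 0.6556039549945947 [ 0.55091574 -0.31191561  0.15901099] [-3.14120289e+00 -1.72512583e-03  2.46710724e+00]
491 [0.05014669 0.15008423 0.15281965 0.17270173 0.17962565 0.20147813]
```

View pics/s4.png

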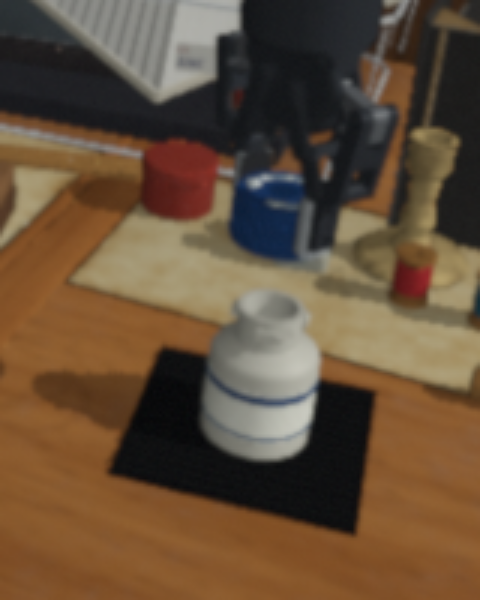

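The jar stands open and upright on the mat, and the cap is in the gripper. I set it on the bare table between the mat and C's old place.

```bash
python3 - <<'E'
from h import *
T=(.5515,-.165)
robot.move_straight([*T,.16],.15,attitude=[PI,0,2.467])
robot.move_straight([*T,.03],.12); robot.sleep(.2)
print(robot.move_straight([*T,.003],.02,contact_N=2.5)); s=robot.sense(); print(s["tcp_pos"],s["wrist_force"])
robot.sleep(.1); robot.grip(.9,20); robot.sleep(.2)
robot.move_straight([*T,.16],.1)
robot.goto([.45,.02,.3],[PI,0,1.5]); robot.sleep(.3); print(robot.sense()["t"])
a=cam("top");b=cam("scene");save(a,"pics/t5.png");save(b,"pics/s5.png")
P=cloud(b);hsv=cv2.cvtColor(b["image"],cv2.COLOR_RGB2HSV)
m=(cv2.inRange(hsv,(104,90,40),(125,255,255))>0)&(np.hypot(P[...,0]-T[0],P[...,1]-T[1])<.06)
q=P[m];print(len(q),np.percentile(q,[2,50,98],axis=0))
k=(np.hypot(P[...,0]-M[0],P[...,1]-M[1])<.06)&(P[...,2]>.02);q=P[k];print(np.percentile(q,[1,50,99],axis=0))
cv2.imwrite("pics/fin.png",np.vstack([a["image"][140:300,60:440],b["image"][140:320,60:440]])[:,:,::-1])
E
```

```text
True
[ 0.55145315 -0.16498607  0.0120181 ] [-0.87193599  0.3746664   4.87846581]
27.1333
479 [[ 0.52166439 -0.19294154  0.00486397]
 [ 0.53270037 -0.17160635  0.02765725]
 [ 0.56889552 -0.14435681  0.03291735]]
[[ 0.51985087 -0.34652611  0.02090941]
 [ 0.53451864 -0.31774217  0.06654334]
 [ 0.57227278 -0.28238984  0.09918688]]
```

View pics/fin.png

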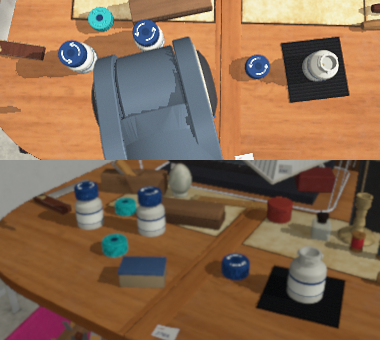

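The final views show the cap open side down on the table at top-view (257,66), flat at 31–33 mm. The open jar stands upright at the mat's centre and the bystanders are untouched, so I hand in.

```bash
python3 -c "
from h import *
print(robot.close_job())"
```

```text
the job is handed in; nothing more can be done
None
```

The heavy jar (the first one lifted, about 0.59 kg) stands open and upright in the middle of the mat with its cap open side down on the table beside it; the other two jars were never touched, and the job was handed in at about 27 s.

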